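Lock the jig post with a linchpin

TASK

Pick the yellow-headed linchpin off its wooden rest, feel for the cross hole in the steel post of the tube jig and push the pin through, gently, until its shoulder is home against the post. Then let go of the head and swing the pin's sprung ring down over the top of the post until it snaps shut beyond the pin's end. Do not force the pin against the jig, and leave the tumbler, the flask and the wrench where they are.

Things in the scene. Friction and masses are not known exactly. Their poses are not given: they have to be found in the camera images.
- stand: The tube jig, bolted to the bench: aluminium base plate, blue head (56 mm square, top 82 mm above the bench) with a short red tube on its far (+x) side. Origin on the bench under the post's axis; z up; x is the direction in which the pin is pushed. Pin and jig must never press on each other with more than 25 N.
- post_mid (a point): Fixed point of the jig on the post's axis, 130 mm above the bench. The bare steel post (24 mm square, faces at x = -12 and +12) floats up and down, held by 12 N of friction, so its round cross hole (11.4 mm, 1 mm chamfer, through along x at y = 0) lies anywhere from 9 mm below to 9 mm above this point: not measured, feel or look for it. The post ends 20 mm above the hole's centre.
- rest: Wooden rest, fixed, origin on the bench, x along the pin lying in it. The shank lies in a notch whose cheeks reach 46 mm above the bench (x = 12 to 28 mm, 30 mm wide); the head stands on a rail 11 mm wide, top 15 mm above the bench; base slab 105 x 50 mm, 5 mm thick. Lift the pin straight up.
- pin_grip (a point): Centre of the linchpin's yellow grip block (30 mm along x, 16 along y, 38 along z), the place to grasp it, across y. The pin (about 200 g in all) starts level: its x axis points from head to tip, z up. The shank's axis runs 11 mm above this point. In the hole the heavy block keeps the pin hanging upright by itself.
- pin_neck (a point): Point on the shank's axis at the shoulder, 31 mm ahead (x) of and 11 mm above pin_grip. The shoulder is the front face of a yellow lug 16 mm long, 22 wide, 18 high. The shank is 10 mm thick and 36 mm long from here to its tip; home in the post, 12 mm of it stick out of the far side.
- pin_tip (a point): Centre of the tip of the shank (1.2 mm chamfer), 36 mm ahead of pin_neck.
- ring_bar (a point): Middle of the far bar of the steel ring (5 mm wire, ring 52 mm wide, 42 mm inside), 56 mm from the ring's pivot, which is across the pin axis (along y), 8 mm behind pin_neck.
- ring (a joint): Angle of the ring, rad: 0 = open, leaning forward and up at 45 degrees to the shank (as it starts), 0.785 = shut, level round post and pin, its bar 12 mm beyond the tip. Sprung over-centre: resists by 4 to 6 N at the bar to begin with, tips over at about 0.40, then snaps shut by itself. Push the bar down and forward along its arc.
- tumbler: Yellow tumbler, 76 mm across, 130 mm tall, origin under its centre. Leave it.
- flask: Steel flask, 66 mm across, 190 mm tall, origin under its centre. Leave it.
- wrench: Steel wrench lying on the bench. Leave it.
Things that resemble listed ones, but are neither listed nor needed, are in the scene too. What is shaped like the part that bears pin_grip but pink or purple is not meant. There is more than one size of the stand; the job needs the larger.

How it is judged:
By the outcome, as a careful person would: the job done as asked, in the order asked, and still so for the second after the job is handed in, with the robot touching nothing.
It also fails if it takes over 64 s, if anything falls off the work surface, if the arm or the gripper's body presses on something with over 40 N, if the wrist force passes 120 N, or if a joint passes its speed limit or range.

ROBOT

A 6-joint arm with a two-finger parallel gripper is mounted at the origin on the work surface. World frame = base frame: x ahead of the robot, y to its left, z up, the work surface at z = 0. Lengths are in mm, angles in rad, forces in N, time in s.
With the tool pointing down it reaches from about 275 to 975 mm from the base axis. Payload 8.4 kg.
Tool frame: the origin (TCP) lies midway between the tips of the shut fingers; the grasp point (between the pads) lies 19 mm behind it; z points along the fingers, y is the direction in which the jaws open and shut (so a half turn about z gives the same grasp; the last joint's range is limited). The gripper opens to 92 mm and grips with 3 to 60 N. Pads are 20 mm wide; open, the fingers measure 128 mm over their backs; the gripper's body (75 mm by 189 mm) begins 69 mm behind the grasp point.
Start: joints at [-1.19, 0.353, 1.633, -0, 1.155, -0.002], TCP at [233.448, -579.767, 214.583] pointing down, gripper open.
Joint ranges: [-2.63, 2.63], [-0.92, 2.1], [0.06, 2.66], [-1.3, 4.44], [0, 2.69], [-3.02, 3.02]. Speed limits (rad/s): [2.22, 2.22, 2.79, 3.14, 3.14, 3.14].

INTERFACE

Orientations are given as a unit quaternion [x, y, z, w].
In Python, from station import robot gives the robot as it stands. The module is installed in compiled form; this text tells all that it offers.
- The arm moves only by the tool step_arm, never from a script. Its argument "series" is a list of rows, each a list of 3 entries, a list of its own where there are three numbers: the shift along the world's x, y, z in m, then the turn, a rotation vector about the world's x, y, z in rad, then the closure, from 0 (fully open) to 1 (shut). A call has 1 to 20 rows; each row is the pose to reach, as a shift and turn from the pose commanded when the call began; what a row does not reach only later rows make up. A row lasts 1/10 s, in which the tool goes at most 50 mm and 8.59 degrees, less where a joint would pass 70% of its speed; a pose out of reach is approached as far as the arm can. A call with a gripper value outside its range is refused whole. The fingers move at their own pace and stop on an object; the grip force is fixed at half the most. Time passes only in rows, so rows that repeat a pose let the fingers close. It gives the time, the measured TCP pose, the force and the opening at its end, in the units of the state.
- robot.get_state(): the state, without advancing time (a new reading comes with each control period).
- robot.grab_frame(name): name is "scene" or "top" or "wrist"; returns a dict with "frame" (400x640x3 uint8, red, green, blue), "fovy" (degrees; the focal length in pixels is half the picture's height over the tangent of half this angle, whatever the lens; pixels are square), "cx", "cy" (the principal point, pixels), "k1" (the pictures are not rectified: a ray, as slopes to the right and down, at radius r is drawn at 1 + k1 r^2 times it, then the intrinsics apply), "R" (3x3) and "t" (3): a world point X has camera coordinates R X + t. Camera axes: x right, y down, z forward; pixel columns grow to the right and rows downward; lengths in mm; the calibration is good to about 2 mm. A picture is of the moment at which its call begins. There is no depth.
- robot.finish_job(): hands the job in, once; it reports no verdict.
The state is a dict: "t": time; "q": joint angles; "qd": joint speeds; "tau": joint torques, N m; "tool_pos": TCP position; "tool_rot": TCP orientation; "contact_force": force on the tool from outside, world axes, zero at the start; "wrist_torque": the same for the moment, N m; "grip_width": finger opening in mm.
Only numpy, scipy, OpenCV 4.12 (cv2) and the standard library are available. Lean on these libraries where they do the work, as an engineer would, in place of code of your own. Each camera call takes 0.05 s, during which the arm holds its last target.

## Working session

There is one attempt and no reset: what is moved stays moved. The work goes in short steps, Python scripts to look and compute and a tool call to move; the robot and the scene stay as the last step left them, time stands still between calls to the robot, and variables do not carry over. Pictures are saved under pics/ and viewed, and the job is handed in when it is done.

Besides the shell and the picture viewer there is one more tool, called after "Call:" as name(argument=value, ...), one argument or row to a line, values as JSON. step_arm: Moves the arm, as the interface text tells. Its arguments: {"type":"object","properties":{"series":{"type":"array","items":{"type":"array"}}},"required":["series"]}

```bash
mkdir -p pics; ls
cat > h.py <<'E'
import numpy as np, cv2
from station import robot
def grab(n,save=None):
    f=robot.grab_frame(n)
    if save: cv2.imwrite('pics/'+save,f['frame'][:,:,::-1])
    return f
def K(f):
    fl=200/np.tan(np.radians(f['fovy'])/2)
    return np.array([[fl,0,f['cx']],[0,fl,f['cy']],[0,0,1.]])
def dist(f): return np.array([f['k1'],0,0,0,0.])
def ray(f,u,v):
    p=cv2.undistortPoints(np.array([[[u,v]]],float),K(f),dist(f))[0,0]
    R=np.array(f['R']);t=np.array(f['t'])
    d=R.T@np.array([p[0],p[1],1]); return -R.T@t,d/np.linalg.norm(d)
def onz(f,u,v,z):
    o,d=ray(f,u,v); return o+d*(z-o[2])/d[2]
def tri(*rs):
    A=np.zeros((3,3));b=np.zeros(3)
    for o,d in rs:
        P=np.eye(3)-np.outer(d,d);A+=P;b+=P@o
    x=np.linalg.solve(A,b)
    return x,[np.linalg.norm((np.eye(3)-np.outer(d,d))@(x-o)) for o,d in rs]
def proj(f,X):
    R=np.array(f['R']);t=np.array(f['t'])
    return cv2.projectPoints(np.array(X,float).reshape(-1,1,3),cv2.Rodrigues(R)[0],t,K(f),dist(f))[0].reshape(-1,2)
E
python3 - <<'E'
from h import *
for n in('scene','top','wrist'):
    f=grab(n,n+'0.png'); print(n,f['fovy'],f['cx'],f['cy'],f['k1'],np.round(-np.array(f['R']).T@f['t']),np.round(f['R'],2).tolist())
s=robot.get_state(); print(s)
E
```

```text
pics
scene 52.823755854829415 322.0102464203507 196.27569365708482 0.010511025499772488 [1026.  225. 1014.] [[-0.4, 0.92, -0.01], [0.79, 0.34, -0.5], [-0.46, -0.2, -0.87]]
top 43.866318198499194 320.11933896081587 200.77704462729955 -0.007855258637834012 [ 428.   -4. 1207.] [[-0.03, -1.0, -0.01], [-0.99, 0.03, -0.12], [0.12, 0.01, -0.99]]
wrist 65.14709452672676 318.4815360819734 199.55255354721174 -0.020803960105134973 [ 299. -553.  385.] [[0.37, -0.93, -0.0], [-0.9, -0.36, 0.26], [-0.24, -0.09, -0.97]]
{'t': 0.15, 'q': array([-1.19039410e+00,  3.53538727e-01,  1.63391700e+00,  2.80523619e-05,
        1.15522668e+00, -2.39355686e-03]), 'qd': array([-0.00097696, -0.00211275, -0.00227848,  0.00031233, -0.00184368,
        0.00039781]), 'tau': array([ 7.19451109e-04, -5.94203639e+01, -3.34469140e+01,  6.97680353e-02,
        2.03833287e-02, -6.67796553e-05]), 'tool_pos': array([ 233.32309555, -579.41919378,  214.02495204]), 'tool_rot': array([ 9.81740204e-01,  1.90225852e-01, -8.97708916e-05, -5.37582189e-04]), 'contact_force': array([ 0.27569572,  0.34867063, -0.02041566]), 'wrist_torque': array([ 0.02083476, -0.0158726 , -0.00070709]), 'grip_width': 92.04776623955485}
```

View pics/scene0.png

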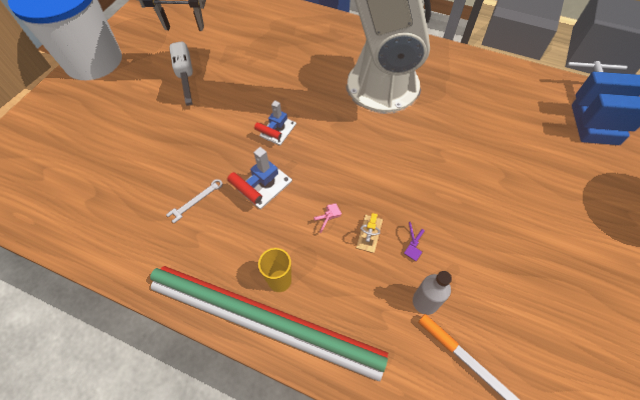

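View pics/top0.png

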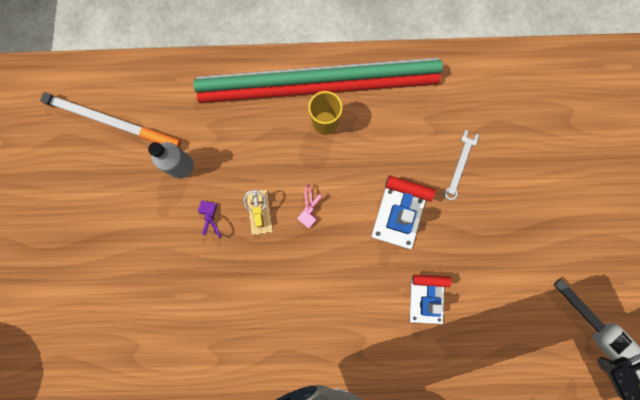

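View pics/wrist0.png

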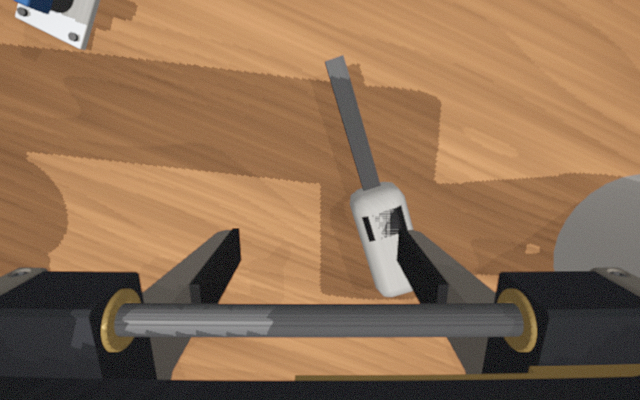

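The large jig is at about (402,215) in the top view and (262,180) in the scene view. The yellow pin on its rest is at (258,212) top and (370,232) scene. I'll zoom in on both.

Run:
```python
import cv2,numpy as np
t=cv2.imread('pics/top0.png');s=cv2.imread('pics/scene0.png')
a=lambda im,x,y,w,h,k:cv2.resize(im[y:y+h,x:x+w],None,fx=k,fy=k,interpolation=cv2.INTER_CUBIC)
cv2.imwrite('pics/c1.png',np.hstack([a(t,235,180,50,60,8),a(t,365,170,75,90,5.3334)[:480]]))
cv2.imwrite('pics/c2.png',np.hstack([a(s,345,200,50,60,8),a(s,220,140,75,90,5.3334)[:480]]))
```

```text
(no output)
```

View pics/c1.png

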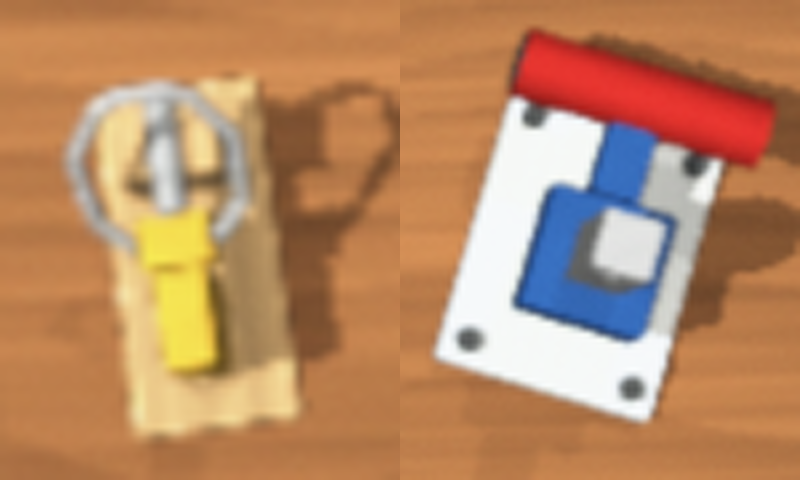

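View pics/c2.png

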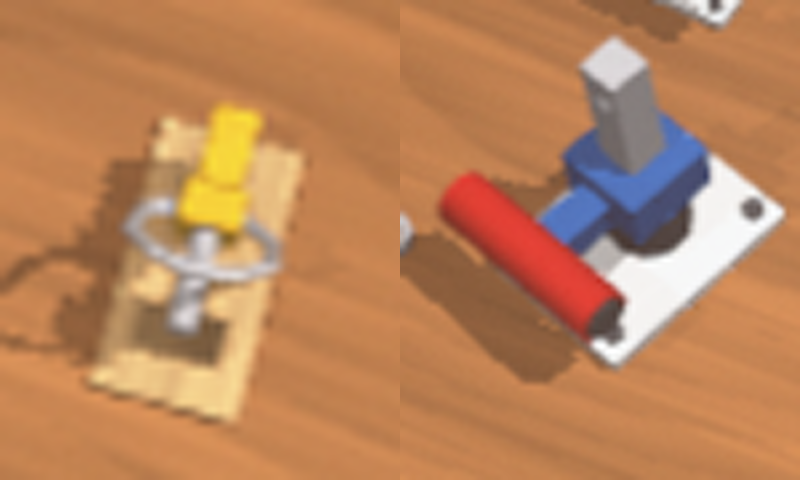

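```bash
cat > m.py <<'E'
from h import *
E
python3 - <<'E'
from h import *
ft=grab('top');fs=grab('scene')
# top crop1: u=235+x/8, v=180+y/8 ; crop jig u=365+(x-400)/5.333, v=170+y/5.333
T=lambda x,y:(235+x/8,180+y/8); TJ=lambda x,y:(365+(x-400)/5.3333,170+y/5.3333)
S=lambda x,y:(345+x/8,200+y/8); SJ=lambda x,y:(220+(x-400)/5.3333,140+y/5.3333)
r=np.round
print('rest slab corners z5',[r(onz(ft,*T(*p),5)[:2],1).tolist() for p in[(140,432),(297,412)]])
print('block top z53 rear', [r(onz(ft,*T(*p),53)[:2],1).tolist() for p in[(168,370),(217,362)]], 'tip z50',r(onz(ft,*T(160,95),50),1))
print('shank axis rearpt z50',r(onz(ft,*T(170,205),50),1))
print('blue top corners z82',[r(onz(ft,*TJ(*p),82)[:2],1).tolist() for p in[(550,188),(672,215),(640,335),(517,305)]])
ct=[(610,205),(665,222),(650,282),(592,265)]
cs=[(615,37),(648,68),(613,92),(580,67)]
c1=TJ(*np.mean(ct,0));c2=SJ(*np.mean(cs,0))
print('post top',tri(ray(ft,*c1),ray(fs,*c2)))
# plate corners
print('plate z6',[r(onz(ft,*TJ(*p),6)[:2],1).tolist() for p in[(435,355),(650,420),(512,95),(722,160)]])
E
```

```text
rest slab corners z5 [[496.1, 170.2], [500.7, 122.5]]
block top z53 rear [[511.2, 154.8], [513.1, 140.5]] tip z50 [592.5 156.6  50. ]
shank axis rearpt z50 [559.8 154.   50. ]
blue top corners z82 [[547.9, -162.2], [534.8, -213.6], [484.1, -197.4], [498.4, -145.9]]
post top (array([ 516.50274525, -181.32893939,  157.26319714]), [np.float64(0.7263409207074351), np.float64(0.7263409207074525)])
plate z6 [[481.5, -117.5], [449.5, -213.1], [599.2, -157.5], [566.5, -251.8]]
```

Call:
step_arm(
  series=[
    [[0.267,0.4,0.046],[0,0,-0.68],0],
    [[0.267,0.4,0.046],[0,0,-0.68],0],
    [[0.267,0.4,0.046],[0,0,-0.68],0],
    [[0.267,0.4,0.046],[0,0,-0.68],0],
    [[0.267,0.4,0.046],[0,0,-0.68],0],
    [[0.267,0.4,0.046],[0,0,-0.68],0],
    [[0.267,0.4,0.046],[0,0,-0.68],0],
    [[0.267,0.4,0.046],[0,0,-0.68],0],
    [[0.267,0.4,0.046],[0,0,-0.68],0],
    [[0.267,0.4,0.046],[0,0,-0.68],0],
    [[0.267,0.4,0.046],[0,0,-0.68],0],
    [[0.267,0.4,0.046],[0,0,-0.68],0],
    [[0.267,0.4,0.046],[0,0,-0.68],0],
  ],
)

```text
t: 1.55
tool_pos: [499.8, -180.4, 260.4]
tool_rot: [0.989, -0.148, -0.0, 0.0]
contact_force: [1.1, 0.4, -0.6]
grip_width: 91.8
```

Run:
```python
from h import *
f=grab('wrist','w1.png'); s=robot.get_state(); print(s['t'],s['tool_pos'],s['tool_rot'],s['contact_force'])
```

```text
1.6 [ 499.74005583 -180.64341464  260.36303728] [ 9.88901130e-01 -1.48574753e-01 -2.93381124e-04  1.09256212e-04] [ 0.38676867 -0.87753839  0.21418211]
```

View pics/w1.png

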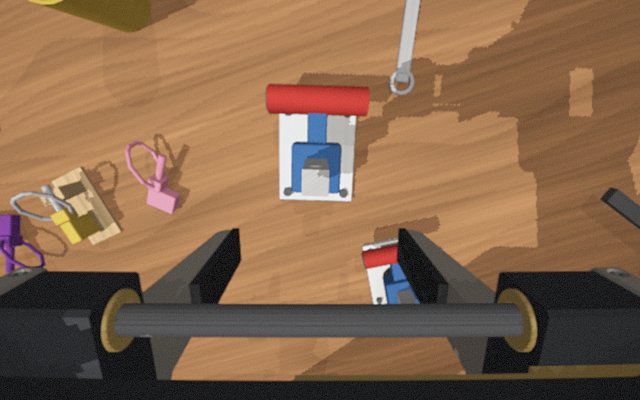

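Run:
```python
import cv2,numpy as np
t=cv2.imread('pics/w1.png')
a=lambda im,x,y,w,h,k:cv2.resize(im[y:y+h,x:x+w],None,fx=k,fy=k,interpolation=cv2.INTER_CUBIC)
cv2.imwrite('pics/c3.png',a(t,260,75,120,135,4.4))
```

```text
(no output)
```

View pics/c3.png

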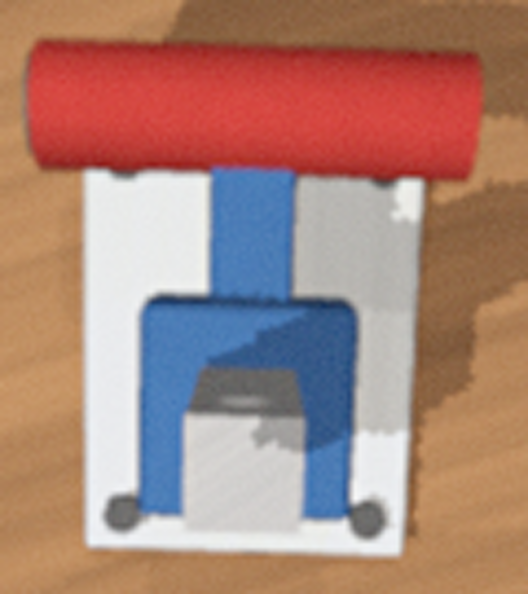

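Run:
```python
from h import *
f=grab('wrist');ft=grab('top');fs=grab('scene')
C=lambda x,y:(260+x/4.4-0.4,75+y/4.4-0.4)
TJ=lambda x,y:(365+(x-400)/5.3333-.4,170+y/5.3333-.4)
SJ=lambda x,y:(220+(x-400)/5.3333-.4,140+y/5.3333-.4)
cw=[(188,413),(303,412),(300,532),(183,528)]
ct=[(610,205),(665,222),(650,282),(592,265)]
cs=[(580,67),(613,92),(648,68),(615,37)]
P=[tri(ray(f,*C(*a)),ray(ft,*TJ(*b)))for a,b in zip(cw,ct)]
for p in P: print(np.round(p[0],1),np.round(p[1],1))
print('mean',np.mean([p[0] for p in P],0))
print(tri(ray(f,*C(*np.mean(cw,0))),ray(ft,*TJ(*np.mean(ct,0))),ray(fs,*SJ(*np.mean(cs,0)))))
for z in(155,157,159):
    q=np.array([onz(f,*C(*a),z)[:2] for a in cw]); e=q[[0,1]]-q[[3,2]]
    print(z,q.mean(0).round(1),np.linalg.norm(q-np.roll(q,1,0),axis=1).round(1),np.degrees(np.arctan2(e[:,1],e[:,0])).round(1))
for nm,pts,z in(('plate',[(86,170),(88,547),(424,178),(403,555)],10),('blue',[(141,310),(141,514),(357,310),(350,518)],82)):
    q=np.array([onz(f,*C(*a),z)[:2] for a in pts]);e=q[[0,2]]-q[[1,3]];l=q[[0,1]]-q[[2,3]]
    print(nm,q.round(1).tolist(),np.degrees(np.arctan2(e[:,1],e[:,0])).round(1),np.degrees(np.arctan2(-l[:,0],l[:,1])).round(1),q.mean(0))
q=[onz(f,*C(*a),70)[:2] for a in[(35,40),(480,55),(38,165),(472,178)]]
print('tube',[np.degrees(np.arctan2(-(a-b)[0],(a-b)[1])) for a,b in((q[0],q[1]),(q[2],q[3]))])
```

```text
[ 531.5 -174.5  162.9] [1.7 1.7]
[ 524.5 -196.2  161.9] [1.5 1.5]
[ 501.1 -188.8  162.2] [1.2 1.2]
[ 508.5 -166.4  160.3] [1.2 1.2]
mean [ 516.40097481 -181.48275161  161.81189683]
(array([ 516.4028319 , -181.56154714,  159.09691619]), [np.float64(1.534543401947558), np.float64(1.3065639104112419), np.float64(0.28096613232156464)])
155 [ 514.2 -182. ] [24.  23.3 25.1 24.2] [-20.3 -18. ]
157 [ 514.6 -182.2] [23.9 23.1 24.9 24.1] [-20.3 -18. ]
159 [ 514.9 -182.3] [23.7 23.  24.7 23.9] [-20.3 -18. ]
plate [[586.7, -154.1], [477.4, -117.4], [555.1, -249.1], [445.6, -212.1]] [-18.6 -18.7] [-18.4 -18.6] [ 516.19770702 -183.16724125]
blue [[547.2, -164.5], [497.2, -147.9], [531.3, -216.4], [480.1, -199.8]] [-18.3 -18. ] [-17.1 -18.2] [ 513.95116817 -182.14691875]
tube [np.float64(-18.917810846838496), np.float64(-18.747548068121258)]
```

Call:
step_arm(
  series=[
    [[0.0155,-0.0015,-0.04],[0,0,-0.025],1],
    [[0.0155,-0.0015,-0.08],[0,0,-0.025],1],
    [[0.0155,-0.0015,-0.092],[0,0,-0.025],1],
    [[0.0155,-0.0015,-0.092],[0,0,-0.025],1],
    [[0.0155,-0.0015,-0.092],[0,0,-0.025],1],
    [[0.0155,-0.0015,-0.092],[0,0,-0.025],1],
    [[0.0155,-0.0015,-0.092],[0,0,-0.025],1],
    [[0.0155,-0.0015,-0.092],[0,0,-0.025],1],
  ],
)

```text
t: 2.55
tool_pos: [516.5, -181.5, 169.7]
tool_rot: [0.987, -0.16, 0.001, 0.0]
contact_force: [0.1, 0.0, 0.5]
grip_width: 29.8
```

Run:
```python
from h import *
f=grab('wrist','w2.png'); s=robot.get_state(); print(s['t'],s['tool_pos'],s['contact_force'],s['grip_width'])
```

```text
2.6 [ 516.31373987 -181.39809107  169.42686087] [-0.07643083  0.44846501  0.34025764] 25.783846227791045
```

View pics/w2.png

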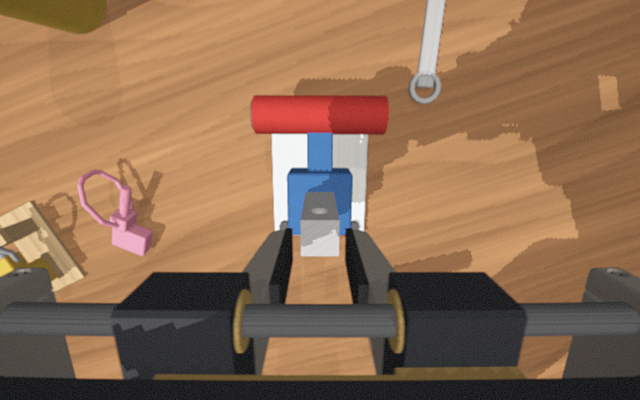

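Call:
step_arm(
  series=[
    [[0,0,0],[0,0,0],1],
    [[0,0,0],[0,0,0],1],
    [[0,0,0],[0,0,0],1],
    [[0,0,0],[0,0,0],1],
    [[0,0,-0.002],[0,0,0],1],
    [[0,0,-0.004],[0,0,0],1],
    [[0,0,-0.005],[0,0,0],1],
    [[0,0,-0.005],[0,0,0],1],
  ],
)

```text
t: 3.4
tool_pos: [515.8, -181.2, 163.3]
tool_rot: [0.987, -0.16, -0.0, -0.0]
contact_force: [1.5, -0.6, -0.4]
grip_width: 0.7
```

Call:
step_arm(
  series=[
    [[0,0,-0.001],[0,0,0],1],
    [[0,0,-0.002],[0,0,0],1],
    [[0,0,-0.002],[0,0,0],1],
  ],
)

```text
t: 3.7
tool_pos: [515.9, -181.2, 161.5]
tool_rot: [0.987, -0.16, -0.0, -0.0]
contact_force: [0.9, 0.6, 0.1]
grip_width: 0.7
```

Call:
step_arm(
  series=[
    [[0,0,-0.001],[0,0,0],1],
    [[0,0,-0.001],[0,0,0],1],
  ],
)

```text
t: 3.9
tool_pos: [515.9, -181.3, 160.5]
tool_rot: [0.987, -0.16, -0.0, -0.0]
contact_force: [-0.2, -0.6, -0.2]
grip_width: 0.6
```

Call:
step_arm(
  series=[
    [[0,0,-0.001],[0,0,0],1],
    [[0,0,-0.001],[0,0,0],1],
  ],
)

```text
t: 4.1
tool_pos: [515.9, -181.2, 159.5]
tool_rot: [0.987, -0.16, -0.0, -0.0]
contact_force: [0.8, -0.3, 0.8]
grip_width: 0.6
```

Call:
step_arm(
  series=[
    [[0,0,-0.0005],[0,0,0],1],
    [[0,0,-0.001],[0,0,0],1],
  ],
)

```text
t: 4.3
tool_pos: [516.0, -181.3, 158.6]
tool_rot: [0.987, -0.16, 0.0, -0.0]
contact_force: [-0.3, -0.0, -0.4]
grip_width: 0.2
```

Call:
step_arm(
  series=[
    [[0,0,-0.0005],[0,0,0],1],
    [[0,0,-0.001],[0,0,0],1],
  ],
)

```text
t: 4.5
tool_pos: [516.0, -181.3, 157.6]
tool_rot: [0.987, -0.16, 0.0, -0.0]
contact_force: [-2.7, 0.6, 6.8]
grip_width: 0.5
```

Call:
step_arm(
  series=[
    [[0,0,-0.0005],[0,0,0],1],
    [[0,0,-0.001],[0,0,0],1],
  ],
)

```text
t: 4.7
tool_pos: [516.0, -181.3, 157.3]
tool_rot: [0.987, -0.16, 0.0, 0.0]
contact_force: [-2.9, 2.2, 8.6]
grip_width: 0.5
```

Call:
step_arm(
  series=[
    [[0,0,0.03],[0,0,0],1],
    [[0.009,0.04,0.05],[0,0,0.1],0],
    [[0.009,0.08,0.05],[0,0,0.2],0],
    [[0.009,0.13,0.04],[0,0,0.42],0],
    [[0.009,0.18,0.03],[0,0,0.42],0],
    [[0.009,0.23,0.02],[0,0,0.42],0],
    [[0.009,0.28,0.0],[0,0,0.42],0],
    [[0.009,0.33,-0.027],[0,0,0.42],0],
    [[0.009,0.33,-0.027],[0,0,0.42],0],
    [[0.009,0.33,-0.027],[0,0,0.42],0],
    [[0.009,0.33,-0.027],[0,0,0.42],0],
    [[0.009,0.33,-0.027],[0,0,0.42],0],
  ],
)

```text
t: 5.9
tool_pos: [525.5, 147.4, 130.4]
tool_rot: [0.999, 0.048, 0.0, 0.0]
contact_force: [-1.1, 0.1, -0.1]
grip_width: 86.2
```

Run:
```python
from h import *
f=grab('wrist','w3.png'); s=robot.get_state(); print(s['t'],s['tool_pos'],s['tool_rot'],s['contact_force'],s['grip_width'])
im=cv2.imread('pics/w3.png'); cv2.imwrite('pics/c4.png',cv2.resize(im[80:310,230:430],None,fx=2.6,fy=2.6,interpolation=cv2.INTER_CUBIC))
```

```text
5.95 [525.58839788 147.39150784 130.40817826] [ 9.98845762e-01  4.80289317e-02  6.03565056e-04 -2.27653049e-05] [-0.54418992 -0.79004611  0.29990296] 89.95995215797069
```

View pics/w3.png

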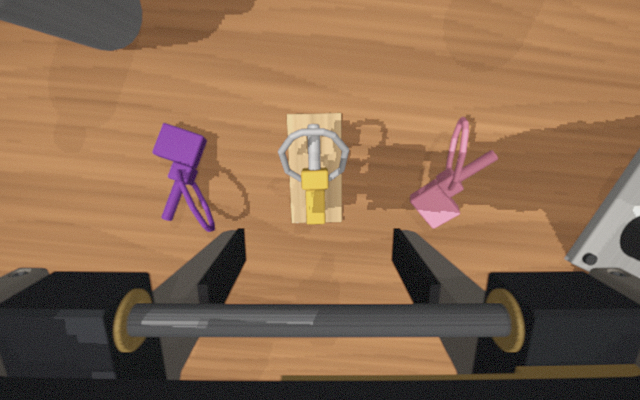

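View pics/c4.png

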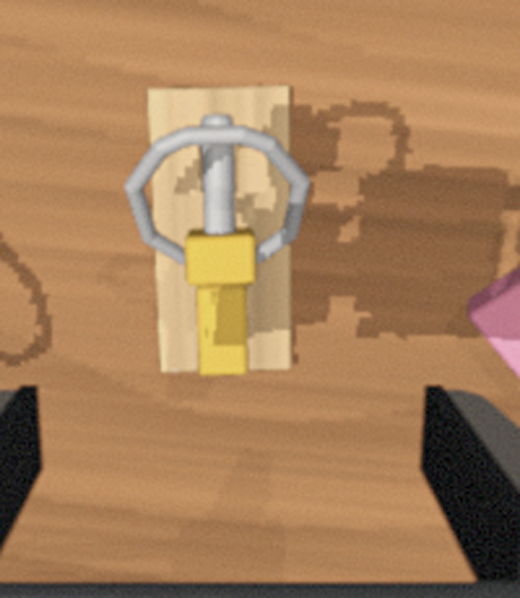

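Run:
```python
from h import *
f=grab('wrist');ft=grab('top')
C=lambda x,y:(230+x/2.6-.3,80+y/2.6-.3)
g=lambda x,y,z:onz(f,*C(x,y),z)[:2].round(1)
print('rear',g(200,374,53),g(246,374,53))
print('blk mid front',g(197,288,53),g(246,288,53))
print('lug',g(188,284,54),g(255,284,54),g(188,238,54),g(255,238,54))
print('tip',g(217,120,50),'shank L/R near lug',g(204,232,45),g(236,232,45),'near tip',g(202,135,45),g(232,135,45))
print('slab',[g(*p,5) for p in[(148,88),(290,86),(161,371),(291,369)]])
im=cv2.imread('pics/c4.png');hsv=cv2.cvtColor(im,cv2.COLOR_BGR2HSV)
m=cv2.inRange(hsv,(22,150,90),(35,255,255))[:,150:280]
for y in range(240,376,12):
    xs=np.where(m[y])[0]+150
    if len(xs): print(y,xs.min(),xs.max(),g(xs.min(),y,53.5),g(xs.max()+1,y,53.5),(g(xs.min(),y,53.5)+g(xs.max()+1,y,53.5))/2)
```

```text
rear [509.1 155.9] [510.5 141.1]
blk mid front [537.4 159.3] [538.9 143.9]
lug [538.7 162.1] [540.7 141.3] [553.1 163.3] [555.1 142.8]
tip [589.1 157.8] shank L/R near lug [554.  158.8] [555.  148.6] near tip [584. 162.] [584.9 152.8]
slab [array([596.5, 183.6]), array([602. , 133.9]), array([492.1, 171.2]), array([497.7, 121.5])]
240 187 253 [552.4 163.6] [554.4 143. ] [553.4 153.3]
252 187 253 [548.6 163.3] [550.6 142.7] [549.6 153. ]
264 187 253 [544.9 163. ] [546.9 142.3] [545.9  152.65]
276 188 254 [541.1 162.4] [543.1 141.6] [542.1 152. ]
288 199 243 [537.6 158.6] [539.  144.6] [538.3 151.6]
300 199 244 [533.7 158.3] [535.1 143.9] [534.4 151.1]
312 199 243 [529.9 158. ] [531.2 143.8] [530.55 150.9 ]
324 199 244 [525.9 157.6] [527.3 143.1] [526.6  150.35]
336 200 244 [522. 157.] [523.4 142.7] [522.7  149.85]
348 201 245 [518.1 156.3] [519.4 142. ] [518.75 149.15]
360 201 245 [514.  155.9] [515.4 141.6] [514.7  148.75]
372 201 243 [510.  155.6] [511.3 141.8] [510.65 148.7 ]
```

Call:
step_arm(
  series=[
    [[-0.0017,0.0026,-0.03],[0,0,0.02],0],
    [[-0.0017,0.0026,-0.06],[0,0,0.02],0],
    [[-0.0017,0.0026,-0.09],[0,0,0.02],0],
    [[-0.0017,0.0026,-0.105],[0,0,0.02],0],
    [[-0.0017,0.0026,-0.1134],[0,0,0.02],0],
    [[-0.0017,0.0026,-0.1134],[0,0,0.02],0],
    [[-0.0017,0.0026,-0.1134],[0,0,0.02],0],
  ],
)

```text
t: 6.75
tool_pos: [523.9, 151.2, 17.0]
tool_rot: [0.998, 0.059, 0.001, -0.0]
contact_force: [-0.3, -0.2, 0.1]
grip_width: 91.6
```

Run:
```python
from h import *
f=grab('wrist','w4.png'); s=robot.get_state(); print(s['t'],s['tool_pos'],s['tool_rot'],s['contact_force'],s['grip_width'])
```

```text
6.8 [524.07370991 151.33769107  17.17569564] [ 9.98275379e-01  5.86997792e-02  7.59178068e-04 -1.68010341e-04] [-0.77876466  0.00808557  0.55018512] 92.13569194008825
```

View pics/w4.png

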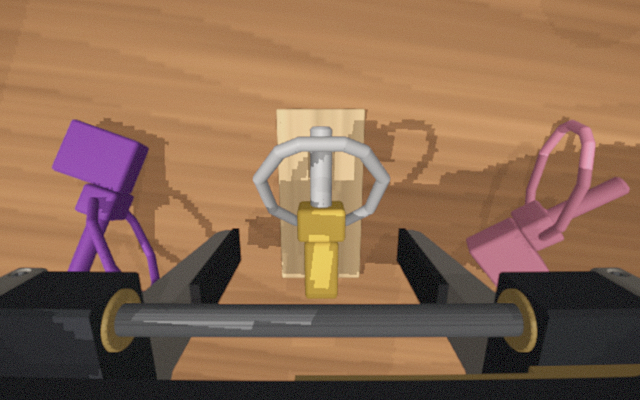

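Call:
step_arm(
  series=[
    [[0,-0.0013,0],[0,0,0],0.3],
    [[0,-0.0013,0],[0,0,0],0.6],
    [[0,-0.0013,0],[0,0,0],0.7],
    [[0,-0.0013,0],[0,0,0],0.75],
    [[0,-0.0013,0],[0,0,0],0.75],
    [[0,-0.0013,0],[0,0,0],0.75],
    [[0,-0.0013,0],[0,0,0],0.75],
  ],
)

```text
t: 7.5
tool_pos: [523.2, 150.1, 16.1]
tool_rot: [0.998, 0.059, -0.0, 0.0]
contact_force: [-0.4, -0.2, 0.6]
grip_width: 37.8
```

Call:
step_arm(
  series=[
    [[0,0,0],[0,0,0],0.8],
    [[0,0,0],[0,0,0],1],
    [[0,0,0],[0,0,0],1],
    [[0,0,0],[0,0,0],1],
    [[0,0,0],[0,0,0],1],
  ],
)

```text
t: 8.0
tool_pos: [523.3, 150.0, 16.2]
tool_rot: [0.998, 0.059, 0.0, 0.0]
contact_force: [-0.8, -0.4, -1.1]
grip_width: 16.0
```

Call:
step_arm(
  series=[
    [[0,0,0.005],[0,0,0],1],
    [[0,0,0.02],[0,0,0],1],
    [[0,0,0.05],[0,0,0],1],
    [[0,0,0.09],[0,0,0],1],
    [[0,0,0.12],[0,0,0],1],
    [[-0.008,-0.025,0.134],[0,0,-0.03],1],
    [[-0.02,-0.06,0.134],[0,0,-0.1],1],
    [[-0.035,-0.1,0.134],[0,0,-0.16],1],
    [[-0.05,-0.14,0.134],[0,0,-0.22],1],
    [[-0.065,-0.18,0.134],[0,0,-0.28],1],
    [[-0.08,-0.22,0.134],[0,0,-0.34],1],
    [[-0.09,-0.26,0.134],[0,0,-0.4],1],
    [[-0.1,-0.285,0.134],[0,0,-0.44],1],
    [[-0.1019,-0.298,0.134],[0,0,-0.44],1],
    [[-0.1019,-0.3006,0.134],[0,0,-0.44],1],
    [[-0.1019,-0.3006,0.134],[0,0,-0.44],1],
    [[-0.1019,-0.3006,0.134],[0,0,-0.44],1],
  ],
)

```text
t: 9.7
tool_pos: [421.7, -149.7, 150.1]
tool_rot: [0.987, -0.16, -0.0, -0.0]
contact_force: [0.5, -0.4, -2.0]
grip_width: 15.6
```

Run:
```python
from h import *
f=grab('wrist','w5.png'); s=robot.get_state(); print(s['t'],s['tool_pos'],s['tool_rot'],s['contact_force'],s['grip_width'])
grab('scene','s5.png')
```

```text
9.75 [ 421.7194735  -149.58410638  150.13863315] [ 9.87180620e-01 -1.59607017e-01 -5.87064345e-05 -1.41959177e-04] [-0.02238549  1.09544218 -2.25419072] 15.689210531015938
```

View pics/w5.png

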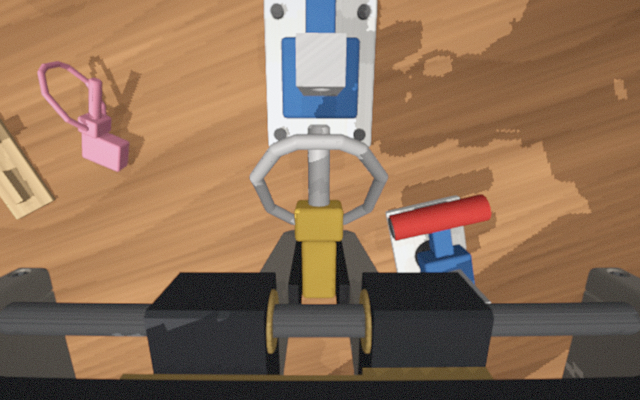

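View pics/s5.png

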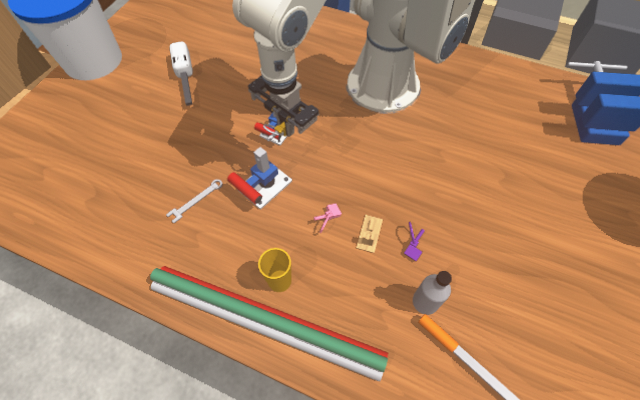

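Run:
```python
from h import *
f=grab('wrist');im=f['frame'][:,:,::-1]
cv2.imwrite('pics/c5.png',cv2.resize(im[20:220,240:400],None,fx=3.5,fy=3.0,interpolation=cv2.INTER_CUBIC)[:600])
g=cv2.cvtColor(im,cv2.COLOR_BGR2GRAY).astype(int);b=im.astype(int);sat=b.max(2)-b.min(2)
for v in (40,50,60,70,80,140,160,170,180,190): 
    m=sat[v]<35; xs=[x for x in range(285,365) if m[x]]; print(v,xs[:1],xs[-1:],len(xs))
```

```text
40 [296] [364] 57
50 [296] [364] 57
60 [296] [364] 57
70 [296] [364] 56
80 [296] [364] 57
140 [285] [364] 80
160 [308] [364] 27
170 [308] [329] 22
180 [308] [328] 21
190 [309] [328] 20
```

View pics/c5.png

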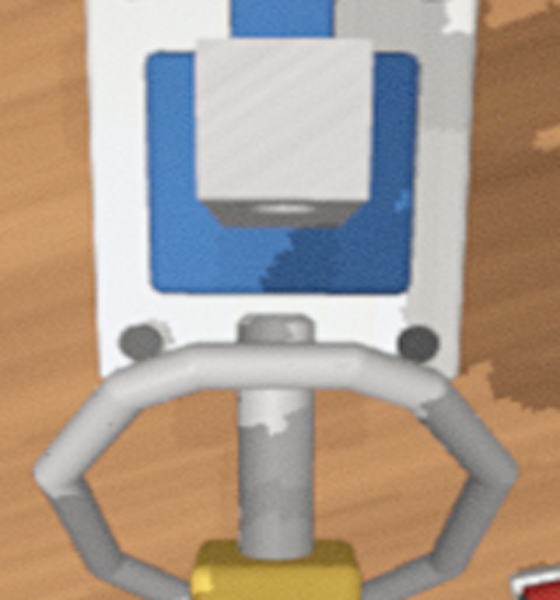

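Run:
```python
from h import *
f=grab('wrist');s=robot.get_state();p=s['tool_pos'];print(p)
y=-0.3206;d=np.array([np.cos(y),np.sin(y)]);n=np.array([-d[1],d[0]])
za=p[2]+28.8
def q(u,v,z):
    X=onz(f,u,v,z)[:2]; return X.round(1),((X-p[:2])@d).round(2),((X-p[:2])@n).round(2)
C=lambda x,y:(240+x/3.5-.4,20+y/3-.4)
for nm,x,yy,z in [('tipL',241,350,za),('tipR',314,350,za),('nkL',240,545,za),('nkR',314,545,za),('tip top front',277,318,za+4),('pnL',197,200,157.5),('pnR',372,200,157.5),('pfL',195,40,157.5),('pfR',374,40,157.5),('lugfront',277,543,za+9),
 ('plate bl',105,370,8),('plate br',457,370,8),('plate tl',92,60,8),('plate tr',472,60,8),('blue nl',150,292,82),('blue nr',410,292,82),('blue fl',145,55,82),('blue fr',419,55,82)]:
    print(nm,*q(*C(x,yy),z))
```

```text
[ 421.54748195 -149.82235759  150.111819  ]
tipL [ 482.4 -165.5] 62.71 4.31
tipR [ 479.5 -174.4] 62.71 -5.02
nkL [ 453.9 -155.6] 32.56 4.69
nkR [ 450.8 -165.1] 32.56 -5.29
tip top front [ 485.5 -171.4] 67.47 -0.29
pnL [ 506.5 -166.4] 85.82 11.04
pnR [ 498.7 -189.9] 85.83 -13.75
pfL [ 529.4 -174.1] 110.02 10.9
pfR [ 521.7 -197.3] 110.02 -13.52
lugfront [ 455.  -161.2] 35.31 -0.3
plate bl [ 480.4 -118.5] 45.99 48.28
plate br [ 449.1 -213. ] 46.01 -51.27
plate tl [ 569.4 -148.2] 139.82 48.15
plate tr [ 538.  -242.7] 139.83 -51.44
blue nl [ 497.3 -147. ] 71.0 26.56
blue nr [ 480.  -199.2] 71.01 -28.48
blue fl [ 548.1 -164.4] 124.68 26.08
blue fr [ 530.8 -216.4] 124.68 -28.7
```

Call:
step_arm(
  series=[
    [[-0.0003,-0.001,-0.02],[0,0,0],1],
    [[-0.0003,-0.001,-0.0414],[0,0,0],1],
    [[0.0063,-0.0032,-0.0414],[0,0,0],1],
    [[0.0111,-0.0048,-0.0414],[0,0,0],1],
    [[0.0111,-0.0048,-0.0414],[0,0,0],1],
    [[0.0111,-0.0048,-0.0414],[0,0,0],1],
  ],
)

```text
t: 10.5
tool_pos: [433.3, -155.6, 109.6]
tool_rot: [0.987, -0.16, 0.001, 0.0]
contact_force: [-1.2, 0.3, -1.8]
grip_width: 15.4
```

Run:
```python
from h import *
f=grab('wrist','w6.png'); s=robot.get_state(); print(s['t'],s['tool_pos'],s['tool_rot'],s['contact_force'],s['grip_width'])
im=f['frame'][:,:,::-1]
cv2.imwrite('pics/c6.png',cv2.resize(im[20:220,240:400],None,fx=3.5,fy=3.0,interpolation=cv2.INTER_CUBIC)[:600])
```

```text
10.55 [ 432.95099173 -155.4889698   109.49045211] [ 9.87059339e-01 -1.60354540e-01  5.24318924e-04  9.23076017e-05] [-0.80266115 -0.93490555 -2.07622291] 15.961721940215556
```

View pics/c6.png

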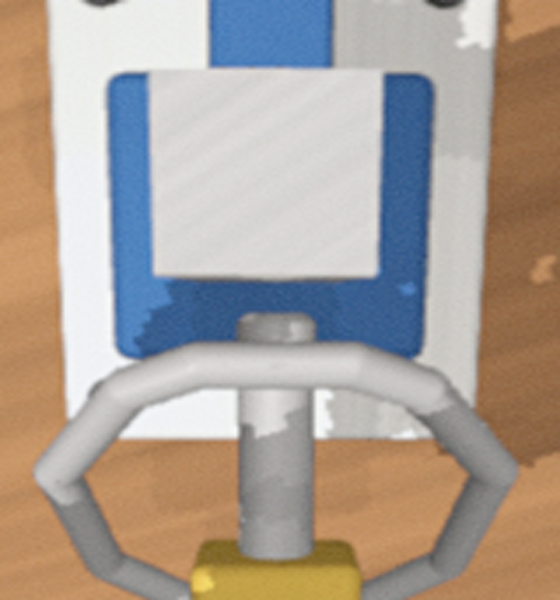

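Call:
step_arm(
  series=[
    [[0,0,0],[0,0,0],1],
    [[0,0,0],[0,0,0],1],
    [[0,0,0],[0,0,0],1],
  ],
)

```text
t: 10.85
tool_pos: [432.4, -155.4, 108.9]
tool_rot: [0.987, -0.16, 0.0, 0.0]
contact_force: [-0.2, 0.3, -2.9]
grip_width: 15.8
```

```bash
cat > lat.py <<'E'
from h import *
import sys
f=grab('wrist',sys.argv[1]);s=robot.get_state();p=s['tool_pos'];im=f['frame'][:,:,::-1]
print(s['t'],p,s['tool_rot'],s['contact_force'],s['grip_width'])
qr=s['tool_rot'];y=2*np.arctan2(qr[1],qr[0]);d=np.array([np.cos(y),np.sin(y)]);n=np.array([-d[1],d[0]]);print('yaw',y)
b=im.astype(int)
blue=cv2.inRange(cv2.cvtColor(im,cv2.COLOR_BGR2HSV),(100,120,40),(125,255,255))
sat=b.max(2)-b.min(2)
def q(u,v,z):
    X=onz(f,u,v,z)[:2]; return ((X-p[:2])@d).round(2),((X-p[:2])@n).round(2)
for v in range(45,100,10):
    r=sat[v]<40; x=320
    if not r[x]: continue
    a=x
    while r[a-1]:a-=1
    c=x
    while r[c+1]:c+=1
    A=q(a-.5,v,157.5);B=q(c+.5,v,157.5);print('post',v,a,c,A,B,'mid',(A[1]+B[1])/2)
E
python3 lat.py w7.png
```

```text
10.9 [ 432.39728985 -155.37897763  108.89931573] [ 9.87048275e-01 -1.60423495e-01  6.29915508e-05  1.39189248e-05] [ 0.87239275 -0.01664041 -1.95835069] 15.965508919599927
yaw -0.32223938137343966
post 45 282 349 (np.float64(96.28), np.float64(13.02)) (np.float64(96.28), np.float64(-11.51)) mid 0.7549999999999999
post 55 282 349 (np.float64(92.93), np.float64(13.12)) (np.float64(92.93), np.float64(-11.58)) mid 0.7699999999999996
post 65 282 348 (np.float64(89.53), np.float64(13.21)) (np.float64(89.53), np.float64(-11.3)) mid 0.9550000000000001
post 75 283 348 (np.float64(86.08), np.float64(12.94)) (np.float64(86.08), np.float64(-11.38)) mid 0.7799999999999994
post 85 283 348 (np.float64(82.59), np.float64(13.03)) (np.float64(82.59), np.float64(-11.46)) mid 0.7849999999999993
post 95 283 348 (np.float64(79.05), np.float64(13.13)) (np.float64(79.04), np.float64(-11.54)) mid 0.7950000000000008
```

Call:
step_arm(
  series=[
    [[0.0004,0.001,0],[0,0,0],1],
    [[0.0032,0.0001,0],[0,0,0],1],
    [[0.006,-0.0009,0],[0,0,0],1],
    [[0.0079,-0.0015,0],[0,0,0],1],
    [[0.0079,-0.0015,0],[0,0,0],1],
    [[0.0079,-0.0015,0],[0,0,0],1],
    [[0.0079,-0.0015,0],[0,0,0],1],
    [[0.0079,-0.0015,0],[0,0,0],1],
  ],
)

```text
t: 11.7
tool_pos: [440.3, -156.8, 108.8]
tool_rot: [0.987, -0.16, -0.0, -0.0]
contact_force: [0.2, 0.6, -2.6]
grip_width: 15.6
```

```bash
python3 lat.py w8.png; python3 -c "
import cv2;im=cv2.imread('pics/w8.png');cv2.imwrite('pics/c8.png',cv2.resize(im[40:240,240:400],None,fx=3.5,fy=3.0,interpolation=cv2.INTER_CUBIC))"
```

```text
11.75 [ 440.25823726 -156.8242353   108.77237542] [ 9.87053767e-01 -1.60389709e-01 -4.93444787e-05 -1.00988656e-05] [-0.00455637  0.8691605  -1.94086193] 15.833884436064055
yaw -0.3221709227650313
post 65 285 351 (np.float64(89.5), np.float64(12.07)) (np.float64(89.5), np.float64(-12.4)) mid -0.16500000000000004
post 75 286 351 (np.float64(86.06), np.float64(11.79)) (np.float64(86.06), np.float64(-12.49)) mid -0.35000000000000053
post 85 286 351 (np.float64(82.57), np.float64(11.87)) (np.float64(82.57), np.float64(-12.58)) mid -0.3550000000000004
post 95 286 351 (np.float64(79.03), np.float64(11.96)) (np.float64(79.03), np.float64(-12.67)) mid -0.35499999999999954
```

View pics/c8.png

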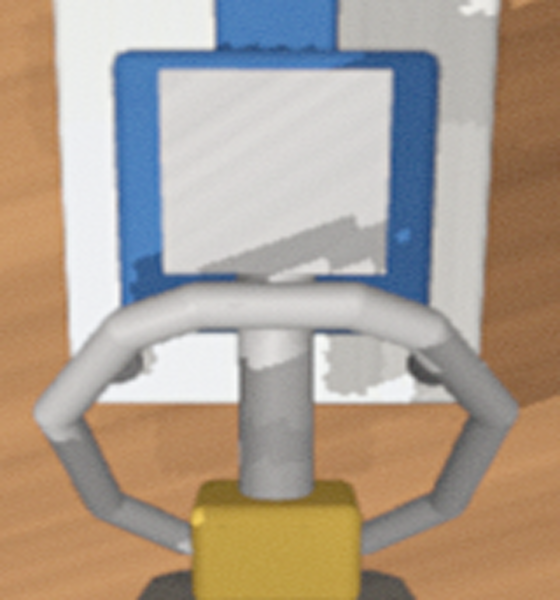

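Call:
step_arm(
  series=[
    [[0.0009,-0.0003,0],[0,0,0],1],
    [[0.0019,-0.0006,0],[0,0,0],1],
    [[0.0019,-0.0006,0],[0,0,0],1],
  ],
)

```text
t: 12.05
tool_pos: [442.4, -157.5, 108.8]
tool_rot: [0.987, -0.16, 0.0, 0.0]
contact_force: [-0.4, -0.2, -1.7]
grip_width: 15.8
```

Call:
step_arm(
  series=[
    [[0.0009,-0.0003,0],[0,0,0],1],
    [[0.0009,-0.0003,0],[0,0,0],1],
  ],
)

```text
t: 12.25
tool_pos: [443.3, -157.8, 108.8]
tool_rot: [0.987, -0.16, 0.0, 0.0]
contact_force: [-0.2, -0.1, -2.9]
grip_width: 16.1
```

Call:
step_arm(
  series=[
    [[0.0009,-0.0003,0],[0,0,0],1],
    [[0.0009,-0.0003,0],[0,0,0],1],
  ],
)

```text
t: 12.45
tool_pos: [444.2, -158.1, 108.8]
tool_rot: [0.987, -0.16, 0.0, 0.0]
contact_force: [0.2, -0.8, -2.4]
grip_width: 15.7
```

Call:
step_arm(
  series=[
    [[0.0009,-0.0003,0],[0,0,0],1],
    [[0.0009,-0.0003,0],[0,0,0],1],
  ],
)

```text
t: 12.65
tool_pos: [445.1, -158.4, 108.8]
tool_rot: [0.987, -0.16, 0.0, 0.0]
contact_force: [0.7, 0.1, -2.4]
grip_width: 15.8
```

Call:
step_arm(
  series=[
    [[0.0009,-0.0003,0],[0,0,0],1],
    [[0.0009,-0.0003,0],[0,0,0],1],
  ],
)

```text
t: 12.85
tool_pos: [446.0, -158.7, 108.8]
tool_rot: [0.987, -0.16, 0.0, -0.0]
contact_force: [0.2, 0.0, -0.7]
grip_width: 15.6
```

Call:
step_arm(
  series=[
    [[0.0009,-0.0003,0],[0,0,0],1],
    [[0.0009,-0.0003,0],[0,0,0],1],
  ],
)

```text
t: 13.05
tool_pos: [446.9, -159.0, 108.8]
tool_rot: [0.987, -0.16, 0.0, 0.0]
contact_force: [-0.3, -0.3, -2.5]
grip_width: 15.7
```

Call:
step_arm(
  series=[
    [[0.0009,-0.0003,0],[0,0,0],1],
    [[0.0009,-0.0003,0],[0,0,0],1],
  ],
)

```text
t: 13.25
tool_pos: [447.8, -159.3, 108.8]
tool_rot: [0.987, -0.16, 0.0, 0.0]
contact_force: [0.3, 0.5, -2.0]
grip_width: 15.8
```

Call:
step_arm(
  series=[
    [[0.0009,-0.0003,0],[0,0,0],1],
    [[0.0009,-0.0003,0],[0,0,0],1],
  ],
)

```text
t: 13.45
tool_pos: [448.7, -159.6, 108.8]
tool_rot: [0.987, -0.16, 0.0, 0.0]
contact_force: [-0.2, -0.1, -2.2]
grip_width: 15.8
```

```bash
python3 lat.py w9.png; python3 -c "
import cv2;im=cv2.imread('pics/w9.png');cv2.imwrite('pics/c9.png',cv2.resize(im[40:240,240:400],None,fx=3.5,fy=3.0,interpolation=cv2.INTER_CUBIC))"
```

```text
13.5 [ 448.61204424 -159.58751745  108.77183836] [ 9.87052040e-01 -1.60400341e-01  1.46715237e-05 -8.67341392e-06] [ 0.33184697 -0.23833208 -2.3207062 ] 15.590727690789649
yaw -0.3221924638055314
post 95 286 351 (np.float64(79.1), np.float64(11.99)) (np.float64(79.11), np.float64(-12.65)) mid -0.33000000000000007
```

View pics/c9.png

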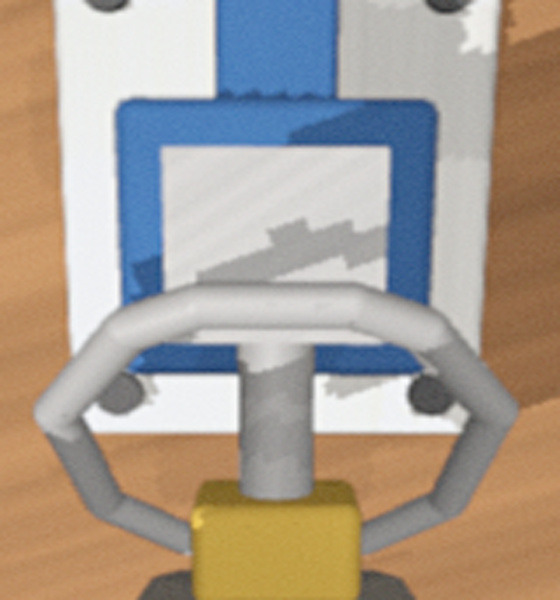

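Call:
step_arm(
  series=[
    [[0.0009,-0.0003,0],[0,0,0],1],
    [[0.0019,-0.0006,0],[0,0,0],1],
    [[0.0028,-0.0009,0],[0,0,0],1],
    [[0.0038,-0.0013,0],[0,0,0],1],
    [[0.0038,-0.0013,0],[0,0,0],1],
  ],
)

```text
t: 14.0
tool_pos: [452.5, -160.9, 108.8]
tool_rot: [0.987, -0.16, 0.0, 0.0]
contact_force: [-0.7, 0.3, -1.5]
grip_width: 16.1
```

Call:
step_arm(
  series=[
    [[0.0009,-0.0003,0],[0,0,0],1],
    [[0.0019,-0.0006,0],[0,0,0],1],
    [[0.0028,-0.0009,0],[0,0,0],1],
    [[0.0038,-0.0013,0],[0,0,0],1],
    [[0.0038,-0.0013,0],[0,0,0],1],
  ],
)

```text
t: 14.5
tool_pos: [456.3, -162.2, 108.8]
tool_rot: [0.987, -0.16, 0.0, -0.0]
contact_force: [-0.0, 0.6, -2.2]
grip_width: 16.1
```

Call:
step_arm(
  series=[
    [[0.0009,-0.0003,0],[0,0,0],1],
    [[0.0019,-0.0006,0],[0,0,0],1],
    [[0.0028,-0.0009,0],[0,0,0],1],
    [[0.0038,-0.0013,0],[0,0,0],1],
    [[0.0038,-0.0013,0],[0,0,0],1],
  ],
)

```text
t: 15.0
tool_pos: [460.1, -163.5, 108.8]
tool_rot: [0.987, -0.16, 0.0, -0.0]
contact_force: [0.4, 0.4, -3.5]
grip_width: 16.0
```

Call:
step_arm(
  series=[
    [[0.0009,-0.0003,0],[0,0,0],1],
    [[0.0019,-0.0006,0],[0,0,0],1],
    [[0.0028,-0.0009,0],[0,0,0],1],
    [[0.0038,-0.0013,0],[0,0,0],1],
    [[0.0038,-0.0013,0],[0,0,0],1],
  ],
)

```text
t: 15.5
tool_pos: [463.9, -164.8, 108.8]
tool_rot: [0.987, -0.16, 0.0, 0.0]
contact_force: [1.0, 1.3, -2.4]
grip_width: 15.8
```

Call:
step_arm(
  series=[
    [[0.0009,-0.0003,0],[0,0,0],1],
    [[0.0019,-0.0006,0],[0,0,0],1],
    [[0.0028,-0.0009,0],[0,0,0],1],
    [[0.0028,-0.0009,0],[0,0,0],1],
  ],
)

```text
t: 15.9
tool_pos: [466.7, -165.7, 108.8]
tool_rot: [0.987, -0.16, 0.0, 0.0]
contact_force: [0.0, -0.1, -2.3]
grip_width: 15.4
```

```bash
python3 lat.py w10.png; python3 -c "
import cv2;im=cv2.imread('pics/w10.png');cv2.imwrite('pics/c10.png',cv2.resize(im[40:240,240:400],None,fx=3.5,fy=3.0,interpolation=cv2.INTER_CUBIC))"
```

```text
15.95 [ 466.65829077 -165.69474804  108.78452836] [ 9.87048810e-01 -1.60420209e-01  6.05393226e-05 -3.70716528e-06] [ 0.11406525 -0.04483395 -2.63769435] 15.8430947214902
yaw -0.3222327219845206
```

View pics/c10.png

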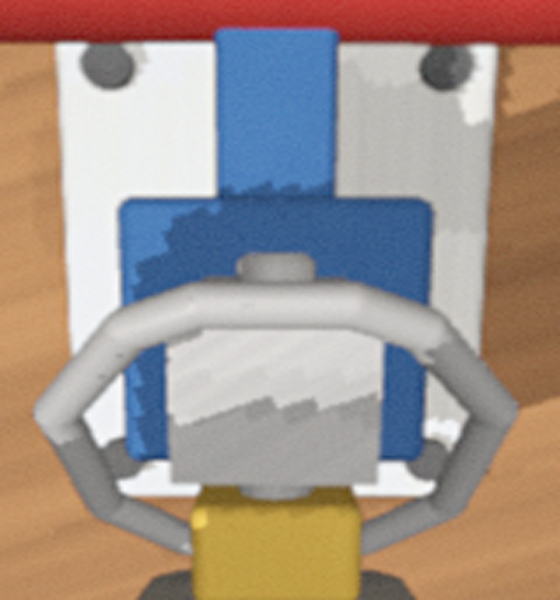

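Call:
step_arm(
  series=[
    [[0.0009,-0.0003,0],[0,0,0],1],
    [[0.0019,-0.0006,0],[0,0,0],1],
    [[0.0028,-0.0009,0],[0,0,0],1],
    [[0.0028,-0.0009,0],[0,0,0],1],
  ],
)

```text
t: 16.35
tool_pos: [469.5, -166.6, 108.8]
tool_rot: [0.987, -0.16, 0.0, -0.0]
contact_force: [0.5, 0.3, -1.6]
grip_width: 15.8
```

Call:
step_arm(
  series=[
    [[0.0005,-0.0002,0],[0,0,0],1],
    [[0.0009,-0.0003,0],[0,0,0],1],
  ],
)

```text
t: 16.55
tool_pos: [470.3, -166.9, 108.8]
tool_rot: [0.987, -0.16, -0.0, 0.0]
contact_force: [-0.1, 0.1, -1.5]
grip_width: 15.8
```

Call:
step_arm(
  series=[
    [[0.0005,-0.0002,0],[0,0,0],1],
    [[0.0009,-0.0003,0],[0,0,0],1],
  ],
)

```text
t: 16.75
tool_pos: [471.2, -167.2, 108.8]
tool_rot: [0.987, -0.16, -0.0, -0.0]
contact_force: [0.8, -0.5, -2.6]
grip_width: 15.6
```

Call:
step_arm(
  series=[
    [[0.0005,-0.0002,0],[0,0,0],1],
    [[0.0005,-0.0002,0],[0,0,0],1],
  ],
)

```text
t: 16.95
tool_pos: [471.7, -167.4, 108.8]
tool_rot: [0.987, -0.16, 0.0, -0.0]
contact_force: [0.4, 0.1, -2.9]
grip_width: 16.0
```

Call:
step_arm(
  series=[
    [[0.0005,-0.0002,0],[0,0,0],1],
    [[0.0005,-0.0002,0],[0,0,0],1],
  ],
)

```text
t: 17.15
tool_pos: [472.2, -167.6, 108.8]
tool_rot: [0.987, -0.16, -0.0, -0.0]
contact_force: [0.0, -0.9, -2.5]
grip_width: 16.2
```

Call:
step_arm(
  series=[
    [[0.0005,-0.0002,0],[0,0,0],1],
    [[0.0005,-0.0002,0],[0,0,0],1],
  ],
)

```text
t: 17.35
tool_pos: [472.5, -167.7, 108.7]
tool_rot: [0.987, -0.16, -0.0, -0.0]
contact_force: [-2.4, 0.1, -1.2]
grip_width: 15.8
```

```bash
python3 lat.py w11.png; python3 -c "
import cv2;im=cv2.imread('pics/w11.png');cv2.imwrite('pics/c11.png',cv2.resize(im[40:240,240:400],None,fx=3.5,fy=3.0,interpolation=cv2.INTER_CUBIC))"
```

```text
17.4 [ 472.47931839 -167.67540216  108.73503391] [ 9.87054353e-01 -1.60385995e-01 -1.88058104e-04 -4.79091751e-05] [-1.39533446  0.05804936 -2.74081416] 16.11017933384008
yaw -0.32216340171770846
```

View pics/c11.png

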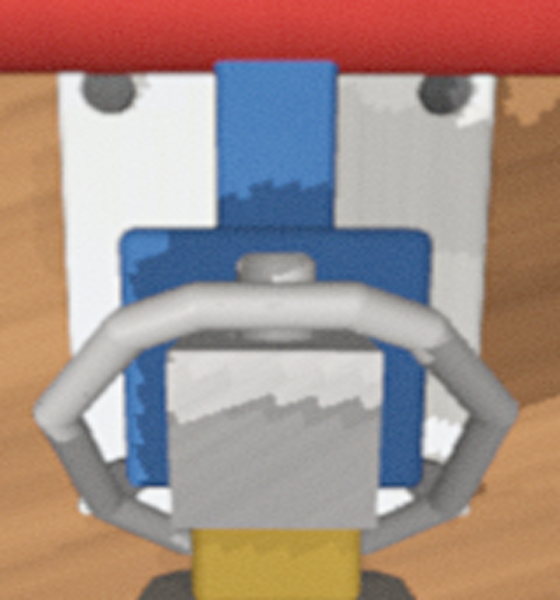

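Call:
step_arm(
  series=[
    [[0.0005,-0.0002,0],[0,0,0],1],
    [[0.0005,-0.0002,0],[0,0,0],1],
  ],
)

```text
t: 17.6
tool_pos: [472.5, -167.7, 108.6]
tool_rot: [0.987, -0.16, -0.001, -0.0]
contact_force: [-4.0, 1.3, 0.4]
grip_width: 15.9
```

Call:
step_arm(
  series=[
    [[0.0003,-0.0001,0],[0,0,0],1],
    [[0.0003,-0.0001,0],[0,0,0],1],
  ],
)

```text
t: 17.8
tool_pos: [472.5, -167.7, 108.6]
tool_rot: [0.987, -0.16, -0.001, -0.0]
contact_force: [-4.9, 2.3, -0.2]
grip_width: 15.9
```

Call:
step_arm(
  series=[
    [[0,0,0],[0,0,0],0.7],
    [[0,0,0],[0,0,0],0.5],
    [[0,0,0],[0,0,0],0.3],
    [[0,0,0],[0,0,0],0.3],
    [[0,0,0],[0,0,0],0.3],
    [[0,0,0],[0,0,0],0.3],
    [[0,0,0],[0,0,0],0.3],
  ],
)

```text
t: 18.5
tool_pos: [473.5, -168.1, 108.8]
tool_rot: [0.987, -0.16, 0.0, 0.0]
contact_force: [-0.1, -0.4, 0.2]
grip_width: 64.4
```

```bash
python3 lat.py w12.png
```

```text
18.55 [ 473.48692328 -168.05636574  108.79342103] [ 9.87052427e-01 -1.60397959e-01  3.94878136e-05 -6.80101526e-06] [-0.05925435  0.76792924 -0.45189688] 64.02022134390187
yaw -0.3221876379392284
```

View pics/w12.png

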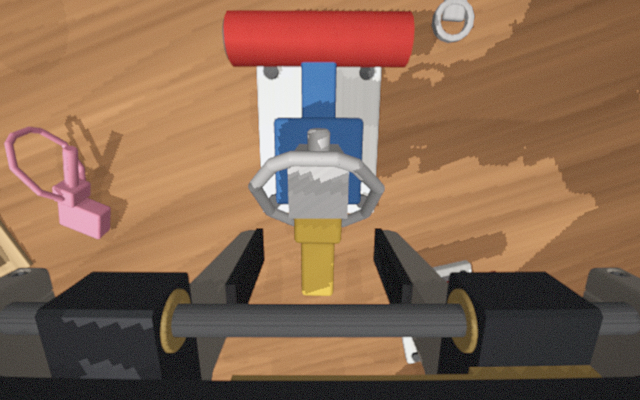

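Call:
step_arm(
  series=[
    [[0,0,0.02],[0,0,0],0.3],
    [[0,0,0.05],[0,0,0],0.3],
    [[0,0,0.08],[0,0,0],0.3],
    [[0,0,0.11],[0,0,0],0.6],
    [[0.03,-0.01,0.11],[0,0,0],1],
    [[0.063,-0.0213,0.11],[0,0,0],1],
    [[0.063,-0.0213,0.09],[0,0,0],1],
    [[0.063,-0.0213,0.09],[0,0,0],1],
    [[0.063,-0.0213,0.09],[0,0,0],1],
    [[0.063,-0.0213,0.09],[0,0,0],1],
    [[0.063,-0.0213,0.09],[0,0,0],1],
    [[0.063,-0.0213,0.09],[0,0,0],1],
  ],
)

```text
t: 19.75
tool_pos: [536.5, -189.4, 199.5]
tool_rot: [0.987, -0.16, 0.0, 0.0]
contact_force: [0.5, 0.4, 1.3]
grip_width: 0.6
```

```bash
python3 lat.py w13.png
python3 - <<'E'
from h import *
for n in('scene','top'):
    f=grab(n); u,v=proj(f,[[515,-182,150]])[0].astype(int); im=f['frame'][:,:,::-1]
    cv2.imwrite(f'pics/{n}13.png',cv2.resize(im[max(v-50,0):v+50,u-60:u+60],None,fx=5,fy=5,interpolation=cv2.INTER_CUBIC))
E
```

```text
19.8 [ 536.48516155 -189.38833406  199.35006044] [ 9.87050473e-01 -1.60409484e-01  3.96885508e-04  6.17193968e-05] [-0.17345692  1.14470348 -0.05534167] 0.5247299809238689
yaw -0.32221101585508954
```

View pics/w13.png

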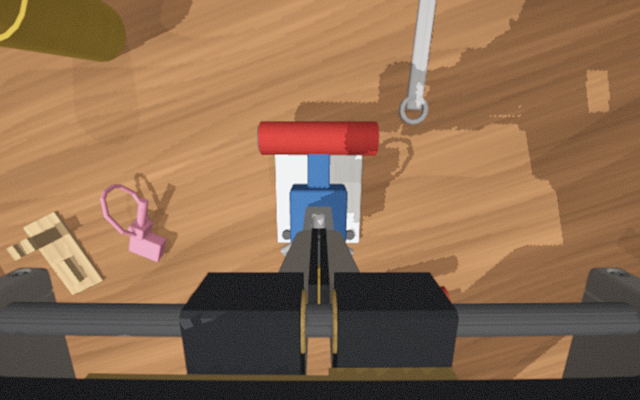

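View pics/scene13.png

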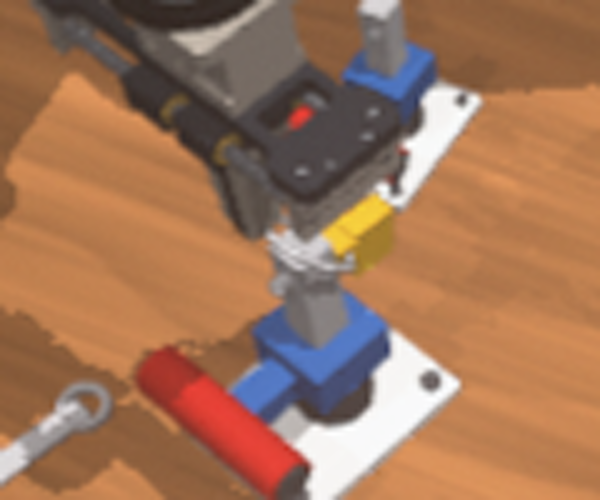

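Call:
step_arm(
  series=[
    [[0,0,-0.008],[0,0,0],1],
    [[0,0,-0.014],[0,0,0],1],
    [[0,0,-0.016],[0,0,0],1],
    [[0,0,-0.018],[0,0,0],1],
  ],
)

```text
t: 20.3
tool_pos: [536.3, -189.3, 180.3]
tool_rot: [0.987, -0.16, -0.0, -0.0]
contact_force: [0.8, 0.5, 2.9]
grip_width: 0.6
```

Call:
step_arm(
  series=[
    [[0,0,-0.001],[0,0,0],1],
    [[0,0,-0.002],[0,0,0],1],
  ],
)

```text
t: 20.5
tool_pos: [537.4, -189.7, 179.5]
tool_rot: [0.987, -0.16, 0.001, 0.0]
contact_force: [2.1, -0.3, 6.4]
grip_width: 0.5
```

Call:
step_arm(
  series=[
    [[0,0,-0.001],[0,0,0],1],
    [[0.001,-0.0003,-0.002],[0,0,0],1],
  ],
)

```text
t: 20.7
tool_pos: [539.0, -190.3, 178.0]
tool_rot: [0.987, -0.16, 0.002, 0.0]
contact_force: [1.8, -1.0, 6.8]
grip_width: 0.6
```

Call:
step_arm(
  series=[
    [[0.0007,-0.0002,-0.001],[0,0,0],1],
    [[0.0015,-0.0005,-0.002],[0,0,0],1],
    [[0.0022,-0.0007,-0.003],[0,0,0],1],
    [[0.003,-0.001,-0.004],[0,0,0],1],
  ],
)

```text
t: 21.1
tool_pos: [541.6, -191.1, 173.9]
tool_rot: [0.987, -0.16, 0.001, 0.0]
contact_force: [1.5, -1.6, 6.3]
grip_width: 0.1
```

Call:
step_arm(
  series=[
    [[0.0006,-0.0002,-0.001],[0,0,0],1],
    [[0.0013,-0.0004,-0.002],[0,0,0],1],
    [[0.0019,-0.0006,-0.003],[0,0,0],1],
    [[0.0025,-0.0008,-0.004],[0,0,0],1],
  ],
)

```text
t: 21.5
tool_pos: [544.6, -192.1, 170.0]
tool_rot: [0.987, -0.16, 0.002, 0.0]
contact_force: [3.5, -1.1, 6.3]
grip_width: 0.8
```

```bash
python3 lat.py w14.png
python3 - <<'E'
from h import *
f=grab('scene'); u,v=proj(f,[[525,-182,150]])[0].astype(int); im=f['frame'][:,:,::-1]
cv2.imwrite('pics/s14.png',cv2.resize(im[max(v-40,0):v+40,u-50:u+50],None,fx=6,fy=6,interpolation=cv2.INTER_CUBIC))
E
```

```text
21.55 [ 544.65665064 -192.17574623  169.8774847 ] [ 9.87049563e-01 -1.60403574e-01  1.91907238e-03  4.13588875e-04] [ 3.33114726 -1.12777775  5.588089  ] 0.5173050221918588
yaw -0.3221996416064264
```

View pics/s14.png

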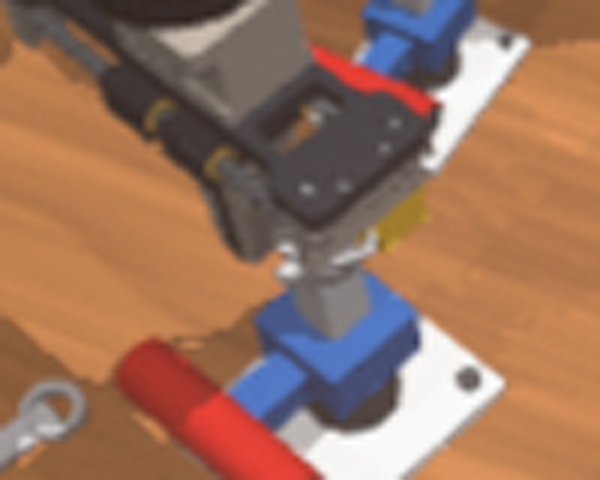

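View pics/w14.png

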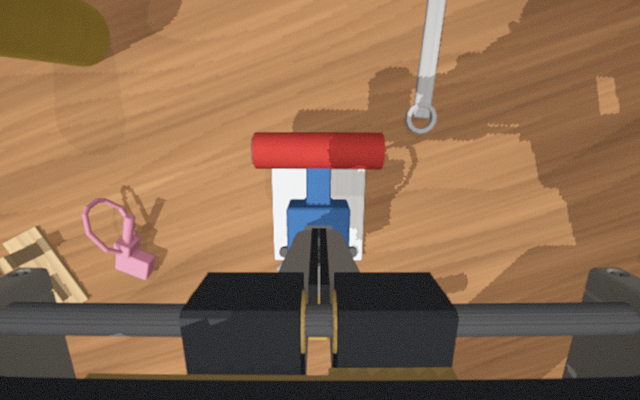

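Call:
step_arm(
  series=[
    [[0.001,-0.0003,0],[0,0,0],1],
    [[0.0019,-0.0006,-0.0005],[0,0,0],1],
    [[0.0025,-0.0008,-0.001],[0,0,0],1],
  ],
)

```text
t: 21.9
tool_pos: [546.1, -192.5, 168.2]
tool_rot: [0.987, -0.16, 0.001, 0.0]
contact_force: [2.2, -1.5, 4.7]
grip_width: 0.6
```

Call:
step_arm(
  series=[
    [[0.0005,-0.0002,-0.001],[0,0,0],1],
    [[0.001,-0.0003,-0.002],[0,0,0],1],
  ],
)

```text
t: 22.1
tool_pos: [546.5, -192.6, 165.7]
tool_rot: [0.987, -0.16, 0.0, -0.0]
contact_force: [1.2, -1.2, 1.9]
grip_width: 0.5
```

Call:
step_arm(
  series=[
    [[0.0005,-0.0002,-0.001],[0,0,0],1],
    [[0.001,-0.0003,-0.002],[0,0,0],1],
    [[0.001,-0.0003,-0.003],[0,0,0],1],
  ],
)

```text
t: 22.4
tool_pos: [546.8, -192.6, 162.1]
tool_rot: [0.987, -0.16, -0.001, -0.0]
contact_force: [0.3, 0.6, -0.1]
grip_width: 0.3
```

```bash
python3 lat.py w15.png
python3 - <<'E'
from h import *
f=grab('scene'); u,v=proj(f,[[525,-182,150]])[0].astype(int); im=f['frame'][:,:,::-1]
cv2.imwrite('pics/s15.png',cv2.resize(im[max(v-40,0):v+40,u-50:u+50],None,fx=6,fy=6,interpolation=cv2.INTER_CUBIC))
E
```

```text
22.45 [ 546.6664655  -192.54103277  161.96427638] [ 9.87052136e-01 -1.60396815e-01 -9.50259432e-04 -1.96703124e-04] [-0.1895921   0.23867241 -0.43956482] 0.4952683960769322
yaw -0.3221854728728997
```

View pics/s15.png

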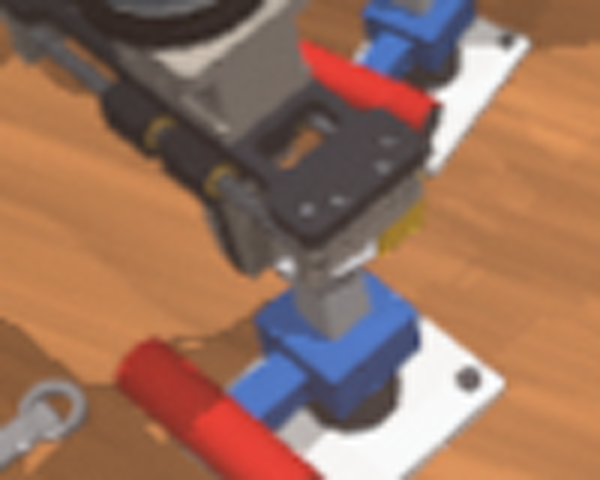

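Call:
step_arm(
  series=[
    [[0.001,-0.0003,0.005],[0,0,0],1],
    [[0.001,-0.0003,0.015],[0,0,0],1],
    [[0.0,0,0.04],[0,0,0],1],
    [[-0.03,0.01,0.07],[0,0,0],1],
    [[-0.07,0.02,0.09],[0,0,0],1],
    [[-0.1,0.03,0.1],[0,0,0],1],
    [[-0.1,0.03,0.1],[0,0,0],1],
    [[-0.1,0.03,0.1],[0,0,0],1],
  ],
)

```text
t: 23.3
tool_pos: [447.9, -163.0, 264.1]
tool_rot: [0.987, -0.16, 0.001, 0.0]
contact_force: [0.5, -0.5, 0.9]
grip_width: 0.3
```

```bash
python3 lat.py w16.png
python3 - <<'E'
from h import *
f=grab('scene'); u,v=proj(f,[[525,-182,150]])[0].astype(int); im=f['frame'][:,:,::-1]
a=cv2.resize(im[max(v-40,0):v+40,u-35:u+35],None,fx=5.5,fy=5.5,interpolation=cv2.INTER_CUBIC)
w=cv2.imread('pics/w16.png'); b=cv2.resize(w[40:240,240:420],None,fx=2.2,fy=2.2,interpolation=cv2.INTER_CUBIC)
cv2.imwrite('pics/s16.png',np.hstack([a[:440],b[:440]]))
E
```

```text
23.35 [ 448.26492149 -163.13164788  263.47309966] [ 9.87045988e-01 -1.60435124e-01  8.76591584e-04  1.42278931e-04] [ 0.03342557  0.01444212 -0.84831472] 0.21410176485604482
yaw -0.3222630714491953
post 95 310 320 (np.float64(88.88), np.float64(7.28)) (np.float64(88.88), np.float64(-2.03)) mid 2.625
```

View pics/s16.png

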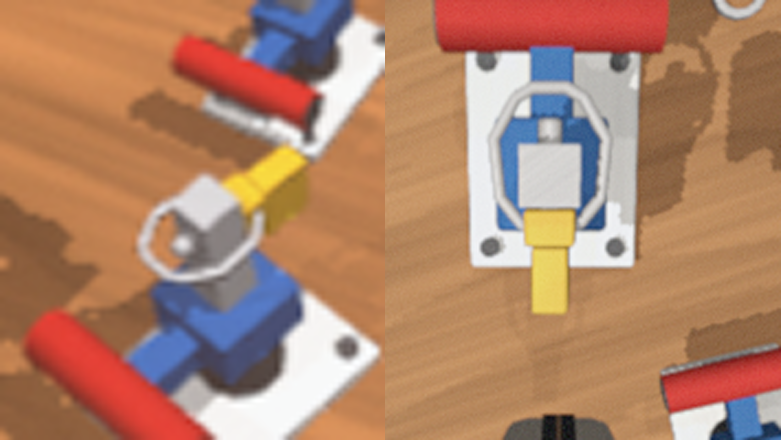

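Run:
```python
from h import *
f=grab('wrist','w17.png');s=robot.get_state();p=s['tool_pos']
im=f['frame'][:,:,::-1]
cv2.imwrite('pics/c17.png',cv2.resize(im[70:190,280:360],None,fx=5,fy=5,interpolation=cv2.INTER_CUBIC))
fs=grab('scene');print(proj(fs,[[490,-173,140]]))
u,v=proj(fs,[[515,-182,145]])[0].astype(int);cv2.imwrite('pics/s17.png',cv2.resize(fs['frame'][v-30:v+30,u-35:u+35,::-1],None,fx=10,fy=10,interpolation=cv2.INTER_CUBIC))
```

```text
[[268.13151455 149.83403737]]
```

View pics/c17.png

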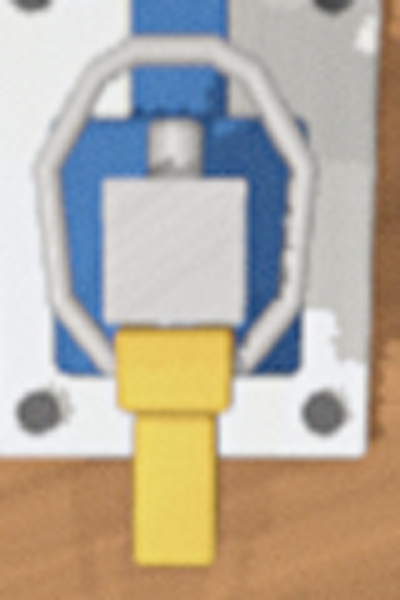

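View pics/s17.png

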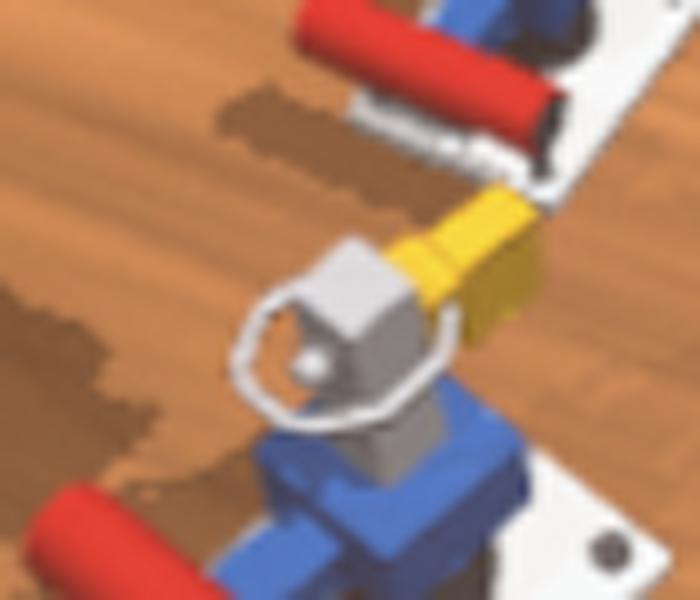

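Run:
```python
from h import *
f=grab('wrist');s=robot.get_state();p=s['tool_pos']
y=-.3222;d=np.array([np.cos(y),np.sin(y)])
C=lambda x,yy:(280+x/5-.4,70+yy/5-.4)
q=lambda x,yy,z:round(float((onz(f,*C(x,yy),z)[:2]-p[:2])@d),2)
pn=q(175,326,157.5);pf=q(175,180,157.5)
print('post',pn,pf,pf-pn)
for z in(145.6,146.6):print('lug rear',pn-q(175,412,z),'front',pn-q(175,329,z))
print('tip protr',q(176,120,137.6)-pf,q(176,120,141.5)-pf)
print('block rear',pn-q(175,566,145.6))
print('bar in/out beyond post',q(175,60,137)-pf,q(175,37,137)-pf)
```

```text
post 56.03 80.34 24.310000000000002
lug rear 16.14 front 1.2000000000000028
lug rear 16.03 front 1.1400000000000006
tip protr 11.030000000000001 10.769999999999996
block rear 44.93
bar in/out beyond post 21.299999999999997 25.179999999999993
```

Run:
```python
from h import *
grab('top','t18.png')
print(robot.finish_job(), robot.get_state()['t'])
```

```text
the job is handed in; nothing more can be done
the job is handed in; nothing more can be done
```

View pics/t18.png

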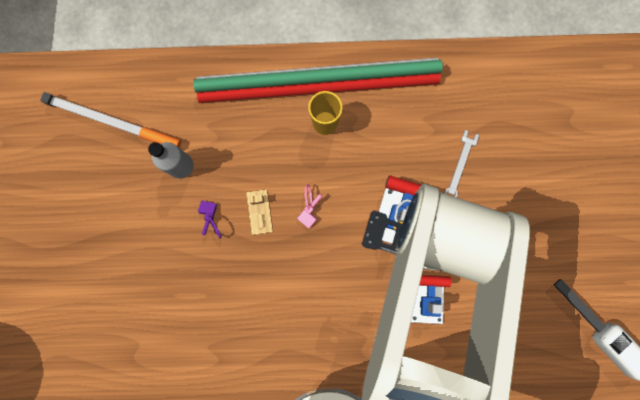

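The linchpin is through the large jig's post, its ring is shut over the pin's end, and I handed the job in at about 23.5 s. The hand-in gives no verdict.

- **What I did:**
  - I felt the post's top with closed fingertips (up to 8.6 N), which put the hole at about 137.5 mm.
  - I took the yellow pin off its rest and pushed it through with almost no force until the shoulder stopped at about 5 N.
  - I let go of the head, then pushed the ring's bar down and forward with at most about 7 N, and it snapped shut.
- **Last checks:**
  - **Ring and bar:** the pictures show the ring lying level round the post, with the bar beyond the tip. Its outer edge measured 25 mm past the post, where 26.5 mm is expected.
  - **Shoulder:** measured from the lug's rear edge, the shoulder sits flush with the post (16.1 mm against 16 mm).
  - **Surroundings:** the tumbler, flask and wrench look unmoved, and the gripper is clear of everything.
- **Where checks disagreed:** the tip measured 11 mm out of the far side instead of 12 mm. The lug's front edge read about 1 mm off the post, though part of it is hidden from the camera. The calibration is only good to about 2 mm, so I did not rule out a gap under 1 mm at the shoulder. While pushing the ring I saw up to 3.5 N that could have pushed the pin back out, so I moved the tool forward to reduce it.

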